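Slide the stray glaze tile home in the fan rack

ROBOT

A 7-joint arm with a two-finger parallel gripper is mounted at the origin on the work surface. World frame = base frame: x ahead of the robot, y to its left, z up, the work surface at z = 0. Lengths are in m, angles in rad, forces in N, time in s.
With the tool pointing down it reaches from about 0.425 to 0.925 m from the base axis. Payload 6.8 kg.
Tool frame: the origin (TCP) lies at the very end of the fingers, on their centre line; the grasp point (between the pads) lies 19 mm behind it; z points along the fingers, y is the line along which they close (so a half turn about z gives the same grasp; the last joint's range is limited). The gripper opens to 85 mm and grips with 20 to 120 N. Pads are 22 mm wide; open, the fingers measure 114 mm over their backs; the gripper's body (76 mm by 85 mm) begins 54 mm behind the grasp point. The pads swing forward as they close: fully open they stand 13 mm farther back than shut.
Start: joints at [-1.226, 0.477, 0.022, 1.555, -0.011, 1.109, -0.083], TCP at [0.295, 0.607, 0.231] pointing down, gripper open.
Joint ranges: [-2.96, 2.96], [-0.34, 2.1], [-1.41, 1.46], [0.24, 2.44], [-1.37, 4.51], [0.17, 1.92], [-2.96, 2.96]. Speed limits (rad/s): [2.39, 2.39, 3.14, 3.14, 3.14, 3.14, 3.14].

INTERFACE

Orientations are given as a rotation vector (axis times angle).
In Python, from bench import r gives the robot as it stands.
- The arm moves only by the shell command python3 -m jog 'ROWS' [FORCE]. ROWS is JSON, a list of rows, each an object of numbers: "fingers": the finger opening in m, from 0 to 0.0854; "x", "y", "z": the shift along the tool's x, y, z in m; "rx", "ry", "rz": the turn, a rotation vector about the tool's x, y, z in degrees. In form: [{"fingers": .., "x": .., "y": .., "z": .., "rx": .., "ry": .., "rz": ..}, ...]. A call has 1 to 8 rows; each row shifts and turns the commanded pose from where the row before left it, along the tool's axes as they then stand; what a row does not reach is not made up. A row lasts 1/8 s, in which the tool goes at most 62.5 mm and 10.7 degrees, less where a joint would pass 70% of its speed; a pose out of reach is approached as far as the arm can. A call is refused whole if a number of a shift passes 0.0625 or a number of a turn 10.7, either way. A call with a gripper value outside its range is refused whole. The fingers move at their own pace and stop on an object; FORCE is the grip in N (left out, the last holds). Time passes only in rows, so rows that do not move let the fingers close. It gives the time, the measured TCP pose, the force, the opening and the grip force at its end, in the units of the state.
- r.get_obs(): the state, without advancing time (a new reading comes with each control period).
- r.grab_frame(name): name is "scene" or "top" or "wrist"; returns (picture, depth): 384x512x3 uint8, red, green, blue; 384x512 float32, m along the optical axis (not along the pixel's ray), 0 where there is no reading.
- r.get_calibration(name): a dict with "mtx" (3x3 intrinsics, pixels), "extrinsics" (4x4, takes a point from camera to world coordinates). Camera axes: x right, y down, z forward; pixel columns grow to the right and rows downward; lengths in m; the calibration is good to about 2 mm. A picture is of the moment at which its call begins: read the wrist's pose just before it. get_calibration takes no time and is no camera call; for the wrist camera it gives the pose at the moment of the call.
- r.hand_in(): hands the job in; it is judged then, once.
Trained networks look in the newest picture that a camera, given by its name, has taken for a name from the list of things; names that differ only in an ending like _2 or _b are one class to them, and where a whole thing is asked for, a point or a joint stands for the part that bears it (a point fixed in the world has none). Each returns a list of dicts, best first, with "score" (0 to 1); they miss things now and then, are a little off and sometimes report something else, mostly with a low value. They report only what shows in the picture. A call takes as long as a camera call. They do not tell look-alikes from the thing itself.
- r.search_frame(target, camera): "xyz" ([x, y, z] in m, in world coordinates, good to about 4 mm: the middle of the surface that is visible of it).
- r.landmark_of(target, camera): "xyz" ([x, y, z] in m, in world coordinates, good to about 4 mm: a listed point, or the origin of a listed thing).
The state is a dict: "clock": time; "joints": joint angles; "qvel": joint speeds; "tau": joint torques, N m; "tcp_pos": TCP position; "orientation": TCP orientation; "contact_force": force on the tool from outside, world axes, zero at the start; "moment": the same for the moment, N m; "grip_width": finger opening in m; "gripper_force": force on a finger pad.
Only numpy, scipy, OpenCV 4.12 (cv2) and the standard library are available. Lean on these libraries where they do the work, as an engineer would, in place of code of your own. Each camera call takes 0.05 s, during which the arm holds its last target. There are 200 camera calls.

TASK

The green round tile has been left out on the counter in front of the fan-shaped tile rack. Push it along the counter with the fingertips into the one empty lane, the one with the red dot, until it sits fully home against the stop at the end of the lane; it must stay flat on the counter and never be lifted. Leave the other five tiles, the cup, the sieve, the canister and the pick as they are.

Things in the scene. Friction and masses are not known exactly. Their poses are not given: they have to be found in the camera images.
- green_tile: The tile to push: green ash-glazed round tile, disc 44 mm across and 14 mm thick, about 30 to 65 g, lying flat on the counter. Origin: centre of its underside, z axis up.
- dot: Flat red dot, 30 mm across, painted on the counter (no thickness to speak of) in the one empty lane of the rack. Origin: its centre, which is exactly where the tile's centre is when the tile is home in that lane, touching the stop. Its axes mean nothing.
- rack: Fan-shaped plywood rack, fixed, bottomless (lanes run on the counter). Origin: on the counter, middle of the row of stops. The centre lines of all six lanes meet at the fan centre, 178 mm from the origin along its +x, away from the robot (at the rack's far corner); seen from there they lie at -37.5, -22.5, -7.5, 7.5, 22.5 and 37.5 degrees about the rack's -x axis, opening toward the robot.
- fan_mouth (a point): On the counter, in the middle of the fan's open front, at the outer end of the middle fin. 7 straight radial fins, 7 mm high and 4 mm thick, from 172 to 262 mm from the fan centre, divide the lanes: wedges 64 mm wide at the mouth, 48 mm wide at a home tile's middle, 200 mm from the fan centre.
- fan_stop (a point): On the counter at the middle of the row of stops (same point as the rack's origin). Each lane ends in a flat stop across it, 18 mm high, its face 178 mm from the fan centre. Behind the stops: a curved rim and two side walls, also 18 mm high, and a thin plywood board filling the corner back to the fan centre.
- tile_a: One of five other tiles, dark brown, same size as the green one, lying home in its own lane of the rack. Origin: centre of underside. Leave it.
- tile_b: One of five other tiles, cream, same size as the green one, lying home in its own lane of the rack. Origin: centre of underside. Leave it.
- tile_c: One of five other tiles, near-black, same size as the green one, lying home in its own lane of the rack. Origin: centre of underside. Leave it.
- tile_d: One of five other tiles, ochre, same size as the green one, lying home in its own lane of the rack. Origin: centre of underside. Leave it.
- tile_e: One of five other tiles, pale grey, same size as the green one, lying home in its own lane of the rack. Origin: centre of underside. Leave it.
- cup: White porcelain test cup, 68 mm across, 58 mm high. Origin: centre of underside. Leave it.
- sieve: Stainless mini sieve, bowl 68 mm across and 34 mm high, thin handle reaching 125 mm from the origin along its -y. Origin: centre of underside. Leave it.
- canister: White plastic canister with orange lid, 72 mm across, 71 mm high. Origin: centre of underside. Leave it.
- pick: Pick tool lying down, 170 mm long along its x (handle -80 to +20 mm, blue silicone tip at +90 mm), 12 mm thick. Origin: on the counter, under its axis. Leave it.
Mind the look-alikes: they are no part of the job. Several things look just like the green_tile: the one meant starts farthest to the robot's left.

How it is judged:
At the end, for the whole second after the job is handed in: The green tile lies flat and at rest in the empty lane, its centre within 5 mm of the red dot's centre (against the stop) (horizontal distance between green_tile and dot below 0.005 m and height (world z) of green_tile below 0.003 m and angle between green_tile's own z axis and vertical below 0.05 rad and linear speed of green_tile below 0.01 m/s); the robot touches nothing.
It fails at once if the green tile is lifted more than 6 mm off the counter or tipped more than 17 degrees (height (world z) of green_tile above 0.006 m or angle between green_tile's own z axis and vertical above 0.3 rad).
It fails at once if another tile is moved by more than 8 mm (distance of any of tile_a, tile_b, tile_c, tile_d, tile_e from where it was at the start of the episode above 0.008 m).
It fails at once if the cup, sieve, canister or pick is moved by more than 15 mm (distance of any of cup, sieve, canister, pick from where it was at the start of the episode above 0.015 m).
It also fails if it takes over 45 s, if anything falls off the work surface, if the arm or the gripper's body presses on something with over 40 N, if the wrist force passes 120 N, or if a joint passes its speed limit or range.

## Working session

There is one attempt and no reset: what is moved stays moved. The work goes in short steps, Python scripts to look and compute and a shell command to move; the robot and the scene stay as the last step left them, time stands still between calls to the robot, and variables do not carry over. Pictures are saved under pics/ and viewed, at most 10 in all, crops included, and the job is handed in when it is done.

```bash
mkdir -p pics
python3 - <<'E'
from bench import r
import cv2,numpy as np
o=r.get_obs();print(o['clock'],o['tcp_pos'],o['orientation'])
for c in ['top','scene']:
    p,d=r.grab_frame(c);cv2.imwrite(f'pics/{c}0.png',p[:,:,::-1])
    for t in ['green_tile','dot','rack','fan_mouth','fan_stop','cup','sieve','canister','pick']:
        print(c,t,[(np.round(h['xyz'],3).tolist(),round(h['score'],2)) for h in r.landmark_of(t,c)][:4])
E
```

```text
0.0 [0.29504637 0.60645867 0.23032309] [-7.05071936e-01 -3.06116977e+00  2.81727851e-03]
top green_tile [([0.493, -0.157, 0.0], 0.78), ([0.654, 0.096, 0.003], 0.63), ([0.376, -0.055, 0.004], 0.62), ([0.454, -0.078, 0.002], 0.5)]
top dot [([0.617, 0.001, -0.002], 0.5)]
top rack [([0.635, -0.027, -0.002], 0.89)]
top fan_mouth []
top fan_stop [([0.556, -0.028, -0.002], 0.46)]
top cup [([0.453, 0.285, 0.002], 0.95)]
top sieve [([0.406, -0.287, 0.0], 0.59)]
top canister [([0.692, 0.329, -0.002], 0.73)]
top pick [([0.694, -0.379, 0.0], 0.58)]
scene green_tile [([0.465, -0.081, 0.001], 0.67), ([0.492, -0.16, -0.002], 0.6), ([0.48, 0.035, -0.002], 0.57), ([0.382, -0.053, 0.0], 0.48)]
scene dot []
scene rack [([0.638, -0.03, 0.004], 0.7)]
scene fan_mouth [([0.553, -0.029, 0.003], 0.75), ([0.612, -0.058, -0.001], 0.52)]
scene fan_stop [([0.641, -0.025, -0.007], 0.74), ([0.479, 0.038, -0.002], 0.49)]
scene cup [([0.448, 0.282, 0.004], 0.89), ([0.404, -0.284, 0.001], 0.62)]
scene sieve [([0.405, -0.285, 0.002], 0.55), ([0.695, -0.374, 0.004], 0.4)]
scene canister [([0.697, 0.333, -0.003], 0.74)]
scene pick [([0.696, -0.374, 0.002], 0.55)]
```

View pics/top0.png

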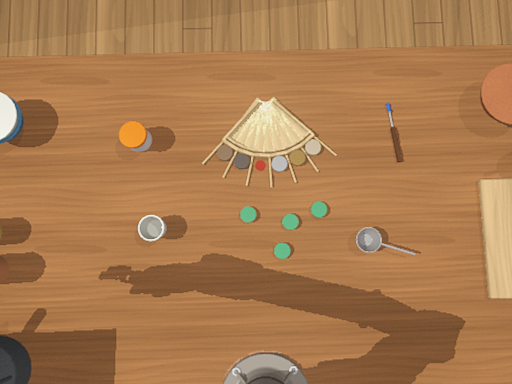

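View pics/scene0.png

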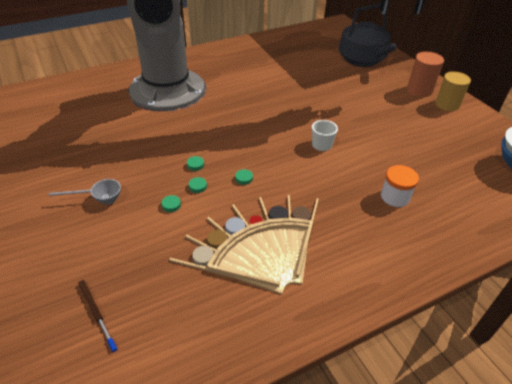

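The top view shows the target green tile (farthest to the robot's left) at about (248,214), and the dot at (260,165) in the third lane from the left. Three look-alikes are at (290,222), (282,251) and (319,209). Next I'll measure these by colour.

```bash
cat > m.py <<'E'
from bench import r
import cv2,numpy as np
def w(cam,u,v,z):
    c=r.get_calibration(cam);K=c['mtx'];T=c['extrinsics']
    d=T[:3,:3]@np.linalg.inv(K)@np.array([u,v,1.]);o=T[:3,3]
    return (o+d*(z-o[2])/d[2])[:2]
def blobs(cam,col,p=None):
    if p is None: p,_=r.grab_frame(cam)
    h=cv2.cvtColor(p,cv2.COLOR_RGB2HSV)
    if col=='g': m=cv2.inRange(h,(60,100,50),(90,255,255));z=.012
    else:
        z=0;m=cv2.inRange(h,(0,195,100),(4,255,255))|cv2.inRange(h,(174,170,100),(180,255,255))
    n,_,s,c=cv2.connectedComponentsWithStats(m)
    return [(s[i,4],np.round(c[i],1).tolist(),np.round(w(cam,*c[i],z),4).tolist()) for i in range(1,n) if s[i,4]>25]
E
python3 - <<'E'
from m import *
for c in ['top','scene']:
    p,_=r.grab_frame(c)
    for k in 'gr': print(c,k,*blobs(c,k,p),sep='\n ')
print(r.get_calibration('top')['extrinsics'],w('top',265,102,.01),w('top',267,156,.018))
p,_=r.grab_frame('top')
cv2.imwrite('pics/crop0.png',cv2.resize(p[90:230,195:345,::-1],None,fx=5,fy=4.2857*7/6,interpolation=cv2.INTER_CUBIC)[:600])
for i in range(3):
    for cam in ['top','scene']:
        r.grab_frame(cam)
        for t in ['dot','rack','fan_mouth','fan_stop']: print(cam,t,[(np.round(h['xyz'],3).tolist(),round(h['score'],2)) for h in r.landmark_of(t,cam)][:2])
E
```

```text
top
 g
 (np.int32(184), [318.5, 209.1], [0.4892, -0.1574])
 (np.int32(179), [248.0, 214.0], [0.481, 0.0337])
 (np.int32(180), [290.0, 221.4], [0.4581, -0.0791])
 (np.int32(185), [281.9, 250.3], [0.3814, -0.0549])
top
 r
scene
 g
 (np.int32(177), [194.9, 163.0], [0.3859, -0.0561])
 (np.int32(188), [243.5, 176.4], [0.485, 0.0323])
 (np.int32(203), [197.0, 184.5], [0.4624, -0.0808])
 (np.int32(229), [170.6, 203.1], [0.4939, -0.1586])
scene
 r
 (np.int32(60), [254.8, 218.8], [0.6122, -0.0011])
[[-0.02706617 -0.99291046  0.11574209  0.41269264]
 [-0.99963135  0.0266358  -0.00526366 -0.00238397]
 [ 0.00214346 -0.11584189 -0.99326535  1.1531599 ]
 [ 0.          0.          0.          1.        ]] [ 0.79282176 -0.02085619] [ 0.63776008 -0.02198417]
top dot [([0.615, 0.001, -0.004], 0.53)]
top rack [([0.635, -0.026, -0.002], 0.86)]
top fan_mouth [([0.635, -0.102, 0.0], 0.5), ([0.449, 0.284, 0.002], 0.19)]
top fan_stop [([0.638, -0.03, -0.002], 0.57)]
scene dot [([0.651, 0.096, -0.0], 0.49), ([0.614, -0.002, -0.003], 0.45)]
scene rack [([0.635, -0.031, 0.002], 0.84)]
scene fan_mouth [([0.552,
[... 249 characters left out ...]
9, 0.051, -0.002], 0.67), ([0.636, -0.029, -0.001], 0.63)]
scene dot [([0.614, -0.002, -0.006], 0.5)]
scene rack [([0.637, -0.032, 0.002], 0.62)]
scene fan_mouth [([0.554, -0.03, -0.001], 0.93), ([0.481, 0.037, -0.005], 0.27)]
scene fan_stop [([0.639, -0.027, -0.003], 0.83)]
top dot [([0.615, 0.001, -0.001], 0.46)]
top rack [([0.636, -0.025, -0.002], 0.57)]
top fan_mouth [([0.557, -0.029, 0.001], 0.92)]
top fan_stop [([0.639, -0.031, -0.001], 0.73)]
scene dot [([0.642, -0.028, -0.002], 0.63), ([0.613, -0.004, -0.004], 0.59)]
scene rack [([0.636, -0.032, 0.002], 0.71)]
scene fan_mouth [([0.552, -0.027, -0.0], 0.98), ([0.697, 0.326, 0.0], 0.36)]
scene fan_stop [([0.645, -0.025, -0.006], 0.57)]
```

View pics/crop0.png

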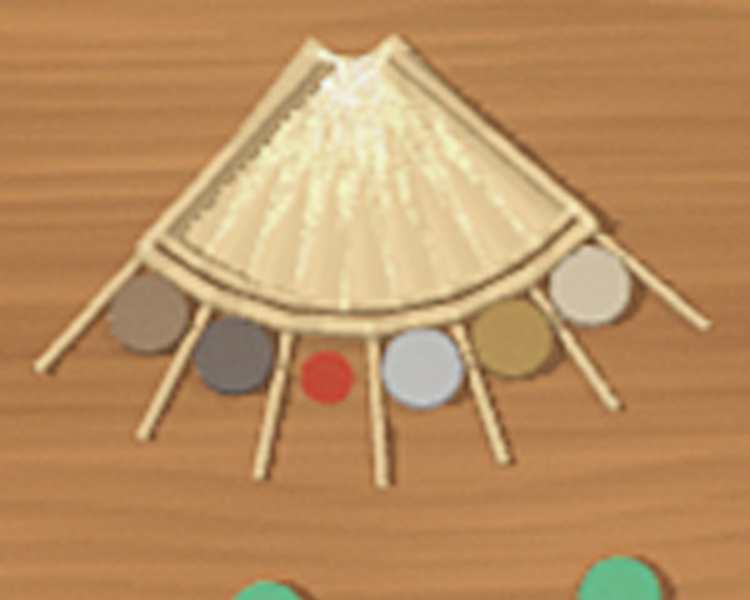

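The dot is at about (260.4,165.4) in the full frame, in the lane between the third and fourth fins from the left. Next I'll work out the lane axis and the tool axes.

Run:
```python
from m import *
from scipy.spatial.transform import Rotation as R
f=lambda a,b,z:w('top',195+a/5-.4,90+b/5-.4,z)
L=[f(287,340,.007),f(261,478,.007)];M=[f(373,338,.007),f(383,485,.007)]
dl=L[1]-L[0];dm=M[1]-M[0]
ang=lambda d:np.degrees(np.arctan2(-d[1],-d[0]))
print('fins',L,M,ang(dl),ang(dm),'dot top',f(327,377,0))
o=r.get_obs();print(R.from_rotvec(o['orientation']).as_matrix().round(3))
```

```text
fins [array([0.63655946, 0.01931915]), array([0.56020811, 0.03539544])] [array([ 0.63641564, -0.02814764]), array([ 0.55455753, -0.03126686])] -11.890327471200703 2.1822079975454987 dot top [ 0.61652008 -0.00219785]
[[-0.899  0.437 -0.   ]
 [ 0.437  0.899  0.   ]
 [ 0.     0.    -1.   ]]
```

```bash
python3 -m jog '[{"fingers":0.026,"x":-0.03,"y":-0.036},{"x":-0.03,"y":-0.036},{"x":-0.03,"y":-0.036},{"x":-0.03,"y":-0.036},{"x":-0.03,"y":-0.036},{"x":-0.03,"y":-0.036},{"x":-0.03,"y":-0.036},{"x":-0.03,"y":-0.036}]' 20; python3 -m jog '[{"x":-0.03,"y":-0.036},{"x":-0.03,"y":-0.036},{"x":-0.03,"y":-0.036},{"x":-0.03,"y":-0.036},{"z":0.05},{"z":0.05},{"z":0.05},{"z":0.0}]'
```

```text
validation failed for argument at $[0]...
validation failed for argument at $[0]...
```

```bash
python3 -m jog '[{"fingers":0.026,"x":-0.03,"y":-0.036,"z":0,"rx":0,"ry":0,"rz":0},{"fingers":0.026,"x":-0.03,"y":-0.036,"z":0,"rx":0,"ry":0,"rz":0},{"fingers":0.026,"x":-0.03,"y":-0.036,"z":0,"rx":0,"ry":0,"rz":0},{"fingers":0.026,"x":-0.03,"y":-0.036,"z":0,"rx":0,"ry":0,"rz":0},{"fingers":0.026,"x":-0.03,"y":-0.036,"z":0,"rx":0,"ry":0,"rz":0},{"fingers":0.026,"x":-0.03,"y":-0.036,"z":0,"rx":0,"ry":0,"rz":0},{"fingers":0.026,"x":-0.03,"y":-0.036,"z":0,"rx":0,"ry":0,"rz":0},{"fingers":0.026,"x":-0.03,"y":-0.036,"z":0,"rx":0,"ry":0,"rz":0}]' 20
```

```text
clock: 3.65
tcp_pos: [0.3855, 0.2416, 0.2316]
orientation: [0.705, 3.061, 0.001]
contact_force: [0.5, -0.1, -0.6]
grip_width: 0.026
gripper_force: 0.0
```

```bash
python3 -m jog '[{"fingers":0.026,"x":-0.03,"y":-0.036,"z":0,"rx":0,"ry":0,"rz":0},{"fingers":0.026,"x":-0.03,"y":-0.036,"z":0,"rx":0,"ry":0,"rz":0},{"fingers":0.026,"x":-0.03,"y":-0.036,"z":0,"rx":0,"ry":0,"rz":0},{"fingers":0.026,"x":-0.025,"y":-0.03,"z":0,"rx":0,"ry":0,"rz":0},{"fingers":0.026,"x":0,"y":0,"z":0.05,"rx":0,"ry":0,"rz":0},{"fingers":0.026,"x":0,"y":0,"z":0.05,"rx":0,"ry":0,"rz":0},{"fingers":0.026,"x":0,"y":0,"z":0.05,"rx":0,"ry":0,"rz":0},{"fingers":0.026,"x":0,"y":0,"z":0.03,"rx":0,"ry":0,"rz":0}]' 
python3 -m jog '[{"fingers":0.026,"x":0,"y":0,"z":0.01,"rx":0,"ry":0,"rz":0},{"fingers":0.026,"x":0,"y":0,"z":0,"rx":0,"ry":0,"rz":0}]'
```

```text
clock: 4.65
tcp_pos: [0.4273, 0.0684, 0.0494]
orientation: [-0.705, -3.06, 0.002]
contact_force: [-0.7, -0.4, -0.3]
grip_width: 0.0263
gripper_force: 0.0
clock: 4.9
tcp_pos: [0.4284, 0.0686, 0.0415]
orientation: [-0.705, -3.061, 0.0]
contact_force: [-0.4, -0.4, 0.3]
grip_width: 0.0259
gripper_force: 0.0
```

```bash
python3 -m jog '[{"fingers":0.026,"x":0,"y":-0.008,"z":0.02,"rx":0,"ry":0,"rz":0},{"fingers":0.026,"x":0,"y":0,"z":0.011,"rx":0,"ry":0,"rz":0},{"fingers":0.026,"x":0,"y":0,"z":0,"rx":0,"ry":0,"rz":0}]' 
for i in 1; do python3 -m jog '[{"fingers":0.026,"x":0,"y":0,"z":0.002,"rx":0,"ry":0,"rz":0},{"fingers":0.026,"x":0,"y":0,"z":0,"rx":0,"ry":0,"rz":0}]'; done
python3 - <<'E'
from m import *
p,_=r.grab_frame('wrist');cv2.imwrite('pics/w0.png',p[:,:,::-1])
p,_=r.grab_frame('scene');cv2.imwrite('pics/s1.png',cv2.resize(p[110:260,140:340,::-1],None,fx=4,fy=4,interpolation=cv2.INTER_CUBIC))
E
```

```text
clock: 5.28
tcp_pos: [0.425, 0.0617, 0.0106]
orientation: [0.705, 3.061, 0.001]
contact_force: [-0.3, -0.7, 0.4]
grip_width: 0.0258
gripper_force: 0.0
clock: 5.52
tcp_pos: [0.4251, 0.0617, 0.0087]
orientation: [0.705, 3.061, 0.001]
contact_force: [-0.2, 0.5, 0.7]
grip_width: 0.026
gripper_force: 0.0
```

View pics/w0.png

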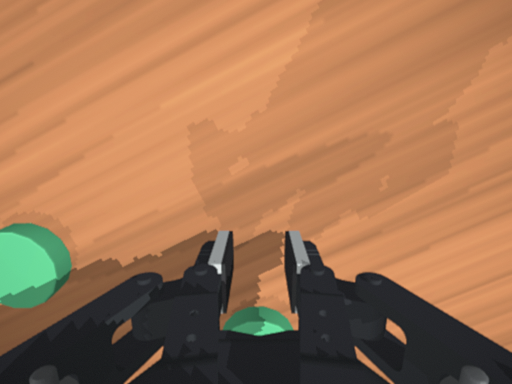

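View pics/s1.png

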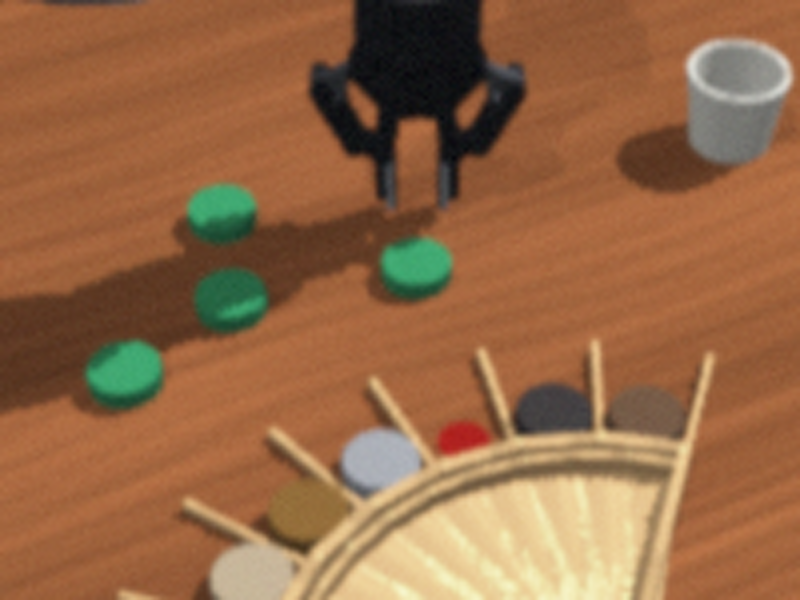

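The wrist view shows the tile (257,325) centred between the fingers (228 and 292). In the scene crop the fork stands behind the tile (415,265). Next I'll feel for the counter height.

```bash
python3 -m jog '[{"fingers":0.026,"x":0,"y":0,"z":0.003,"rx":0,"ry":0,"rz":0},{"fingers":0.026,"x":0,"y":0,"z":0,"rx":0,"ry":0,"rz":0}]' | egrep 'tcp|contact'
python3 -m jog '[{"fingers":0.026,"x":0,"y":0,"z":0.002,"rx":0,"ry":0,"rz":0},{"fingers":0.026,"x":0,"y":0,"z":0,"rx":0,"ry":0,"rz":0}]'| egrep 'tcp|contact'
python3 -m jog '[{"fingers":0.026,"x":0,"y":0,"z":0.0015,"rx":0,"ry":0,"rz":0},{"fingers":0.026,"x":0,"y":0,"z":0,"rx":0,"ry":0,"rz":0}]'| egrep 'tcp|contact'
```

```text
tcp_pos: [0.4245, 0.0614, 0.0051]
contact_force: [-0.8, -1.0, -0.6]
tcp_pos: [0.4245, 0.0614, 0.0031]
contact_force: [0.1, 0.4, -0.5]
tcp_pos: [0.4246, 0.0614, 0.0017]
contact_force: [-0.8, -0.2, -0.6]
```

```bash
python3 -m jog '[{"fingers":0.026,"x":-0.015,"y":0,"z":-0.003,"rx":0,"ry":0,"rz":0},{"fingers":0.026,"x":-0.015,"y":0,"z":0,"rx":0,"ry":0,"rz":0},{"fingers":0.026,"x":-0.01,"y":0,"z":0,"rx":0,"ry":0,"rz":0},{"fingers":0.026,"x":-0.01,"y":0,"z":0,"rx":0,"ry":0,"rz":0},{"fingers":0.026,"x":-0.01,"y":0,"z":0,"rx":0,"ry":0,"rz":0},{"fingers":0.026,"x":-0.01,"y":0,"z":0,"rx":0,"ry":0,"rz":0},{"fingers":0.026,"x":-0.01,"y":0,"z":0,"rx":0,"ry":0,"rz":0},{"fingers":0.026,"x":-0.005,"y":0,"z":0,"rx":0,"ry":0,"rz":0}]'
python3 - <<'E'
from m import *
for c in ['top','scene']: print(c,*blobs(c,'g'),sep='\n ')
E
```

```text
clock: 7.38
tcp_pos: [0.5018, 0.0239, 0.0048]
orientation: [0.706, 3.061, 0.0]
contact_force: [-0.6, -0.4, -0.3]
grip_width: 0.0256
gripper_force: 0.2
top
 (np.int32(168), [318.4, 209.1], [0.4892, -0.1572])
 (np.int32(178), [290.0, 221.5], [0.4577, -0.0791])
 (np.int32(185), [281.9, 250.3], [0.3814, -0.0549])
scene
 (np.int32(177), [194.9, 163.0], [0.3859, -0.0561])
 (np.int32(202), [197.1, 184.5], [0.4625, -0.0806])
 (np.int32(210), [243.7, 191.4], [0.5326, 0.0096])
 (np.int32(223), [170.6, 203.4], [0.4946, -0.1588])
```

```bash
python3 -m jog '[{"fingers":0.026,"x":-0.005,"y":0,"z":0,"rx":0,"ry":0,"rz":0},{"fingers":0.026,"x":-0.004,"y":0,"z":0,"rx":0,"ry":0,"rz":0},{"fingers":0.026,"x":0,"y":0,"z":0,"rx":0,"ry":0,"rz":0},{"fingers":0.026,"x":0.02,"y":0,"z":0,"rx":0,"ry":0,"rz":0},{"fingers":0.026,"x":0.01,"y":0,"z":-0.003,"rx":0,"ry":0,"rz":0},{"fingers":0.022,"x":-0.01,"y":-0.016,"z":0,"rx":0,"ry":0,"rz":-10.5},{"fingers":0.022,"x":0,"y":0,"z":0,"rx":0,"ry":0,"rz":-10.5},{"fingers":0.022,"x":0,"y":0,"z":0,"rx":0,"ry":0,"rz":0}]'
python3 - <<'E'
from m import *
from scipy.spatial.transform import Rotation as R
o=r.get_obs();print(o['tcp_pos'],R.from_rotvec(o['orientation']).as_matrix().round(3))
for c in ['top','scene']: print(c,*blobs(c,'g'),sep='\n ')
p,_=r.grab_frame('scene');cv2.imwrite('pics/s2.png',cv2.resize(p[110:260,140:340,::-1],None,fx=4,fy=4,interpolation=cv2.INTER_CUBIC))
E
```

```text
clock: 8.48
tcp_pos: [0.4844, 0.0145, 0.0081]
orientation: [0.139, 3.138, 0.001]
contact_force: [0.4, 0.2, -0.4]
grip_width: 0.0216
gripper_force: 0.0
[0.48438878 0.0145033  0.00806872] [[-0.996  0.088  0.001]
 [ 0.088  0.996  0.   ]
 [-0.     0.001 -1.   ]]
top
 (np.int32(146), [318.4, 209.2], [0.489, -0.1571])
 (np.int32(179), [290.0, 221.5], [0.4576, -0.0791])
 (np.int32(88), [285.4, 249.8], [0.3825, -0.064])
scene
 (np.int32(177), [194.9, 163.0], [0.3859, -0.0561])
 (np.int32(203), [197.2, 184.6], [0.4625, -0.0806])
 (np.int32(214), [243.7, 193.9], [0.5401, 0.0061])
 (np.int32(228), [170.7, 203.2], [0.4941, -0.1585])
```

View pics/s2.png

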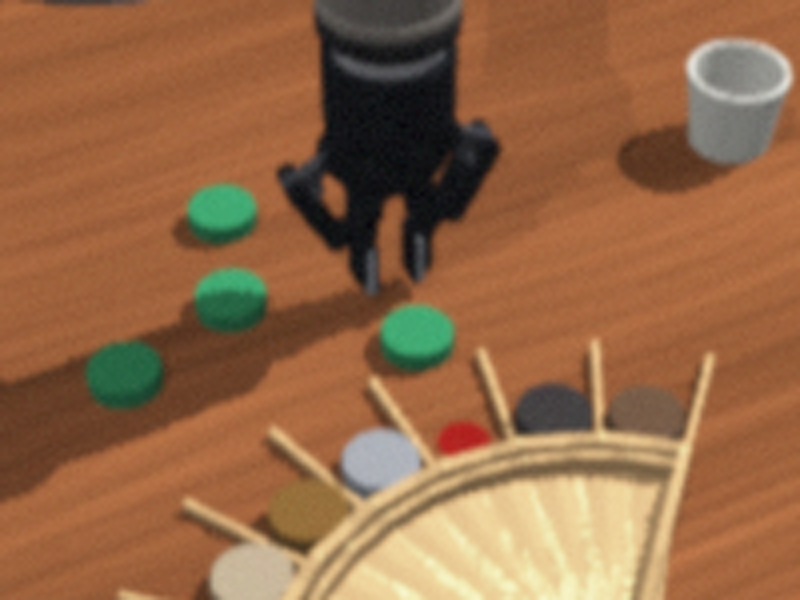

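The tile is at (418,337), on the lane axis before the mouth (the fin ends are at (374,380) and (481,350)). The fork is behind it and turned to the lane heading.

```bash
python3 -m jog '[{"fingers":0.022,"x":-0.01,"y":-0.0035,"z":0,"rx":0,"ry":0,"rz":0},{"fingers":0.022,"x":-0.01,"y":0,"z":0,"rx":0,"ry":0,"rz":0},{"fingers":0.022,"x":-0.01,"y":0,"z":0,"rx":0,"ry":0,"rz":0},{"fingers":0.022,"x":-0.01,"y":0,"z":0,"rx":0,"ry":0,"rz":0},{"fingers":0.022,"x":-0.01,"y":0,"z":0,"rx":0,"ry":0,"rz":0},{"fingers":0.022,"x":-0.01,"y":0,"z":0,"rx":0,"ry":0,"rz":0},{"fingers":0.022,"x":0,"y":0,"z":0,"rx":0,"ry":0,"rz":0}]'
python3 - <<'E'
from m import *
for c in ['scene']: print(c,*blobs(c,'g'),sep='\n ')
p,_=r.grab_frame('scene');cv2.imwrite('pics/s3.png',cv2.resize(p[110:260,140:340,::-1],None,fx=4,fy=4,interpolation=cv2.INTER_CUBIC))
E
```

```text
clock: 9.5
tcp_pos: [0.5447, 0.0059, 0.0078]
orientation: [0.136, 3.138, 0.0]
contact_force: [-0.2, 0.2, -0.1]
grip_width: 0.0222
gripper_force: 0.0
scene
 (np.int32(177), [194.9, 162.9], [0.3859, -0.0561])
 (np.int32(202), [197.1, 184.5], [0.4623, -0.0808])
 (np.int32(230), [170.6, 203.2], [0.4939, -0.1586])
 (np.int32(237), [249.7, 205.4], [0.5798, 0.0019])
```

View pics/s3.png

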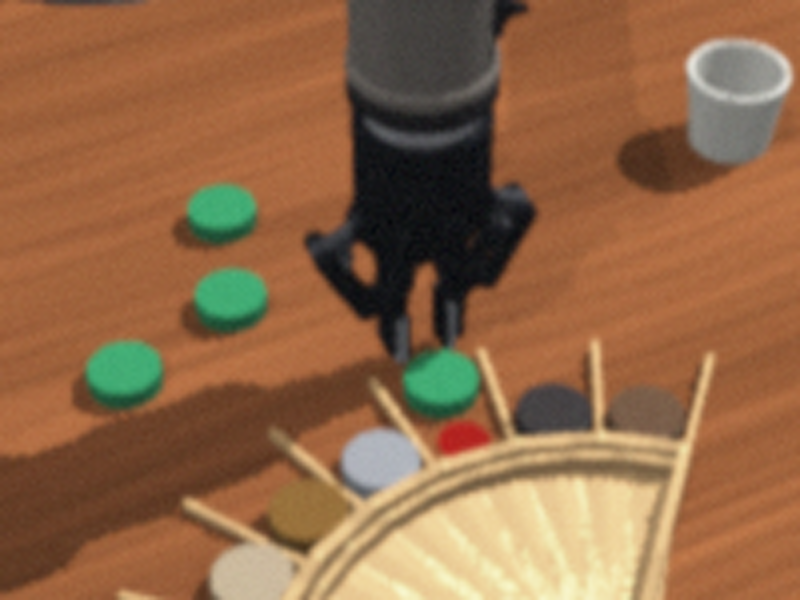

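The tile (442,380) is in the mouth, centred between its fins and following the fork. I'll push on gently until the force rises.

```bash
python3 -m jog '[{"fingers":0.022,"x":-0.01,"y":0,"z":0,"rx":0,"ry":0,"rz":0},{"fingers":0.022,"x":-0.01,"y":0,"z":0,"rx":0,"ry":0,"rz":0},{"fingers":0.022,"x":-0.006,"y":0,"z":0,"rx":0,"ry":0,"rz":0},{"fingers":0.022,"x":-0.004,"y":0,"z":0,"rx":0,"ry":0,"rz":0},{"fingers":0.022,"x":0,"y":0,"z":0,"rx":0,"ry":0,"rz":0}]' 
python3 -m jog '[{"fingers":0.022,"x":-0.002,"y":0,"z":0,"rx":0,"ry":0,"rz":0},{"fingers":0.022,"x":0,"y":0,"z":0,"rx":0,"ry":0,"rz":0}]' |egrep 'tcp|contact'
python3 -m jog '[{"fingers":0.022,"x":-0.002,"y":0,"z":0,"rx":0,"ry":0,"rz":0},{"fingers":0.022,"x":0,"y":0,"z":0,"rx":0,"ry":0,"rz":0}]' |egrep 'tcp|contact'
python3 - <<'E'
from m import *
for c in ['scene']: print(c,*blobs(c,'g'),sep='\n ')
E
```

```text
clock: 10.22
tcp_pos: [0.5738, 0.0034, 0.0077]
orientation: [0.136, 3.139, 0.0]
contact_force: [-0.6, 0.1, 0.1]
grip_width: 0.0219
gripper_force: 0.0
tcp_pos: [0.5755, 0.0033, 0.0078]
contact_force: [-0.8, -0.3, 0.1]
tcp_pos: [0.5777, 0.0031, 0.0078]
contact_force: [-1.0, 0.2, -0.6]
scene
 (np.int32(177), [194.9, 163.0], [0.3859, -0.0561])
 (np.int32(201), [197.0, 184.5], [0.4622, -0.0808])
 (np.int32(227), [170.6, 203.1], [0.4937, -0.1585])
 (np.int32(239), [254.8, 214.3], [0.6096, -0.0003])
```

```bash
for i in a b; do :; done
python3 -m jog '[{"fingers":0.022,"x":-0.0015,"y":0,"z":0,"rx":0,"ry":0,"rz":0},{"fingers":0.022,"x":0,"y":0,"z":0,"rx":0,"ry":0,"rz":0}]' |egrep 'tcp|contact'
python3 -m jog '[{"fingers":0.022,"x":-0.0015,"y":0,"z":0,"rx":0,"ry":0,"rz":0},{"fingers":0.022,"x":0,"y":0,"z":0,"rx":0,"ry":0,"rz":0}]' |egrep 'tcp|contact'
python3 -m jog '[{"fingers":0.022,"x":-0.0015,"y":0,"z":0,"rx":0,"ry":0,"rz":0},{"fingers":0.022,"x":0,"y":0,"z":0,"rx":0,"ry":0,"rz":0}]' |egrep 'tcp|contact'
python3 - <<'E'
from m import *
for c in ['scene']: print(c,*blobs(c,'g'),sep='\n ')
E
```

```text
tcp_pos: [0.5792, 0.0029, 0.0078]
contact_force: [-0.1, -0.1, -0.5]
tcp_pos: [0.5807, 0.0028, 0.0078]
contact_force: [0.3, 0.5, -0.1]
tcp_pos: [0.5822, 0.0026, 0.0078]
contact_force: [-0.5, 0.3, 0.1]
scene
 (np.int32(177), [194.9, 163.0], [0.3859, -0.0561])
 (np.int32(202), [197.1, 184.5], [0.4623, -0.0807])
 (np.int32(229), [170.6, 203.1], [0.4939, -0.1585])
 (np.int32(218), [255.2, 215.1], [0.6124, -0.0005])
```

```bash
python3 -m jog '[{"fingers":0.022,"x":-0.0015,"y":0,"z":0,"rx":0,"ry":0,"rz":0},{"fingers":0.022,"x":0,"y":0,"z":0,"rx":0,"ry":0,"rz":0}]' |egrep 'tcp|contact'
python3 -m jog '[{"fingers":0.022,"x":-0.0015,"y":0,"z":0,"rx":0,"ry":0,"rz":0},{"fingers":0.022,"x":0,"y":0,"z":0,"rx":0,"ry":0,"rz":0}]' |egrep 'tcp|contact'
python3 - <<'E'
from m import *
p,_=r.grab_frame('scene')
print(*blobs('scene','g',p),sep='\n ')
cv2.imwrite('pics/s4.png',cv2.resize(p[170:250,205:305,::-1],None,fx=7,fy=7,interpolation=cv2.INTER_CUBIC))
E
```

```text
tcp_pos: [0.5837, 0.0026, 0.0078]
contact_force: [0.2, -0.9, -0.6]
tcp_pos: [0.5852, 0.0024, 0.0078]
contact_force: [0.2, 0.2, -0.6]
(np.int32(176), [194.9, 163.0], [0.3859, -0.0562])
 (np.int32(200), [197.1, 184.5], [0.4623, -0.0807])
 (np.int32(229), [170.6, 203.1], [0.4939, -0.1585])
 (np.int32(199), [255.7, 215.7], [0.6146, -0.0004])
```

View pics/s4.png

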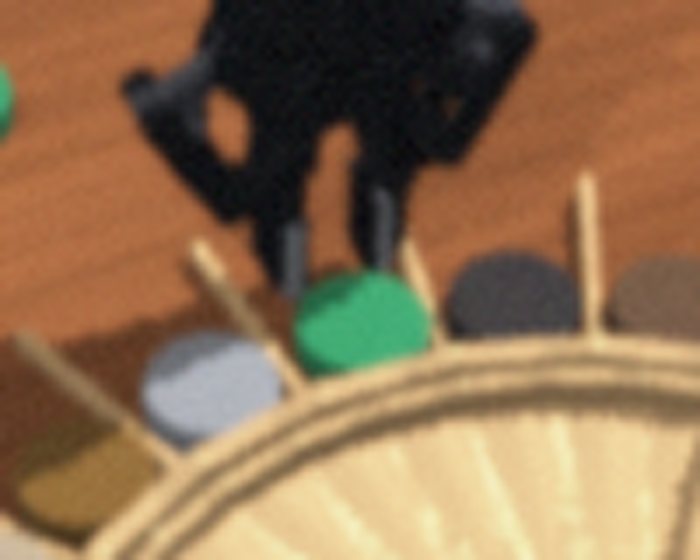

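The tile (363,322) is between its fins and nearly at the rim, but there is no stop force yet. I'll keep going in small steps.

```bash
python3 -m jog '[{"fingers":0.022,"x":-0.001,"y":0,"z":0,"rx":0,"ry":0,"rz":0},{"fingers":0.022,"x":0,"y":0,"z":0,"rx":0,"ry":0,"rz":0}]' |egrep 'tcp|contact'
python3 -m jog '[{"fingers":0.022,"x":-0.001,"y":0,"z":0,"rx":0,"ry":0,"rz":0},{"fingers":0.022,"x":0,"y":0,"z":0,"rx":0,"ry":0,"rz":0}]' |egrep 'tcp|contact'
python3 - <<'E'
from m import *
print(blobs('scene','g')[-1])
E
```

```text
tcp_pos: [0.586, 0.0023, 0.0078]
contact_force: [0.1, 0.5, -1.2]
tcp_pos: [0.5868, 0.0022, 0.0077]
contact_force: [-0.6, -0.3, 0.5]
(np.int32(193), [256.0, 215.8], [0.6151, -0.0])
```

```bash
python3 -m jog '[{"fingers":0.022,"x":-0.001,"y":0,"z":0,"rx":0,"ry":0,"rz":0},{"fingers":0.022,"x":0,"y":0,"z":0,"rx":0,"ry":0,"rz":0}]' |egrep 'tcp|contact|grip'
python3 -m jog '[{"fingers":0.022,"x":-0.001,"y":0,"z":0,"rx":0,"ry":0,"rz":0},{"fingers":0.022,"x":0,"y":0,"z":0,"rx":0,"ry":0,"rz":0}]' |egrep 'tcp|contact|grip'
python3 - <<'E'
from m import *
print(blobs('scene','g')[-1])
E
```

```text
tcp_pos: [0.5872, 0.0022, 0.0076]
contact_force: [-3.8, -0.0, 2.4]
grip_width: 0.0222
gripper_force: 1.5
tcp_pos: [0.5875, 0.0022, 0.0074]
contact_force: [-6.0, 0.5, 3.6]
grip_width: 0.0216
gripper_force: 2.7
(np.int32(194), [256.0, 215.8], [0.615, 0.0001])
```

The force has risen and the tile no longer moves, so it is against the stop. Backing off straight and lifting.

```bash
python3 -m jog '[{"fingers":0.022,"x":0.004,"y":0,"z":0,"rx":0,"ry":0,"rz":0},{"fingers":0.022,"x":0.015,"y":0,"z":0,"rx":0,"ry":0,"rz":0},{"fingers":0.022,"x":0.03,"y":0,"z":0,"rx":0,"ry":0,"rz":0},{"fingers":0.022,"x":0.03,"y":0,"z":-0.02,"rx":0,"ry":0,"rz":0},{"fingers":0.022,"x":0.0,"y":0,"z":-0.05,"rx":0,"ry":0,"rz":0},{"fingers":0.022,"x":0.0,"y":0.05,"z":-0.03,"rx":0,"ry":0,"rz":0},{"fingers":0.022,"x":0.0,"y":0.06,"z":0,"rx":0,"ry":0,"rz":0},{"fingers":0.022,"x":0.0,"y":0.06,"z":0,"rx":0,"ry":0,"rz":0}]'
python3 -m jog '[{"fingers":0.022,"x":0,"y":0.06,"z":0,"rx":0,"ry":0,"rz":0},{"fingers":0.022,"x":0,"y":0.06,"z":0,"rx":0,"ry":0,"rz":0},{"fingers":0.022,"x":0,"y":0.06,"z":0,"rx":0,"ry":0,"rz":0},{"fingers":0.022,"x":0,"y":0.06,"z":0,"rx":0,"ry":0,"rz":0},{"fingers":0.022,"x":0,"y":0,"z":0,"rx":0,"ry":0,"rz":0}]'
python3 - <<'E'
from m import *
for c in ['top','scene']: print(c,*blobs(c,'g'),sep='\n ')
p,_=r.grab_frame('top')
cv2.imwrite('pics/crop1.png',cv2.resize(p[90:210,195:345,::-1],None,fx=5,fy=5,interpolation=cv2.INTER_CUBIC))
E
```

```text
clock: 14.22
tcp_pos: [0.5251, 0.1799, 0.1088]
orientation: [0.137, 3.136, 0.002]
contact_force: [1.3, -0.6, 0.3]
grip_width: 0.022
gripper_force: 0.0
clock: 14.85
tcp_pos: [0.5429, 0.4245, 0.1075]
orientation: [-0.123, -3.139, -0.007]
contact_force: [0.1, -0.1, -0.3]
grip_width: 0.0223
gripper_force: 0.0
top
 (np.int32(125), [260.2, 162.6], [0.621, -0.0028])
 (np.int32(160), [318.4, 208.7], [0.4901, -0.1572])
 (np.int32(165), [290.1, 221.3], [0.4581, -0.0792])
 (np.int32(184), [282.0, 250.3], [0.3814, -0.055])
scene
 (np.int32(175), [194.9, 163.0], [0.3859, -0.0563])
 (np.int32(196), [197.2, 184.8], [0.4633, -0.0809])
 (np.int32(229), [170.7, 203.1], [0.4938, -0.1584])
 (np.int32(189), [256.0, 216.0], [0.6155, -0.0002])
```

View pics/crop1.png

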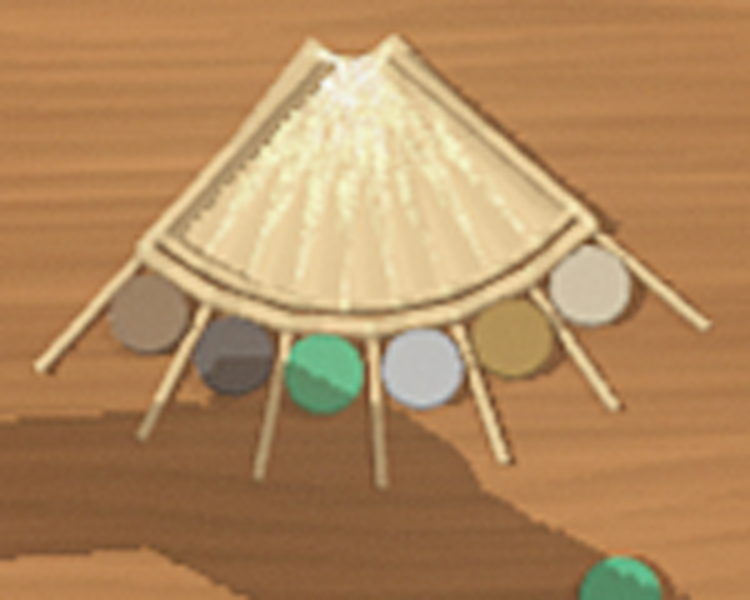

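The green tile (324,373) sits against the rim like its neighbours, and the other five tiles are where they were.

```bash
python3 -c "
from bench import r
print(r.hand_in())"
```

```text
the job is handed in; nothing more can be done
None
```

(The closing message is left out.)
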